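# Feel the end float of a tube rotator's drive shaft

## Task

The drum is off the tube rotator so that the end float of its drive shaft can be checked. Take the shaft by its hub, draw it straight out until it bears on its outer stop and keep it there for a moment at about 8 N, then push it back in until it bears on its inner stop the same way, never loading a stop with more than about 18 N. Then leave the shaft standing midway between the two stops you felt, let go of it and leave everything else on the bench where it is.

Things in the scene. Friction and masses are not known exactly. Their poses are not given: they have to be found in the camera images.
- drive_unit: Tube rotator drive unit, fixed: a white box 170 (its x) x 150 (its y) x 110 mm high, teal strip along the foot of its front, display on top. Origin: centre of its underside, on the bench. Its x axis runs level along the shaft, which comes out of the front face (local x = -85 mm) at y = 0, 75 mm above the bench. 'Out' is local -x, 'in' is local +x.
- shaft: The level drive shaft; slides along its own axis only, does not turn. Origin: on the axis, 75 mm above the bench, mid-length of the hub's grip barrel; x points in, along the axis. The barrel is plain aluminium, 30 mm diameter, 44 mm long (x -22 to +22 mm); at its outer end a red flange, 46 mm diameter, 7 mm thick; then a stub. Grip the barrel across its diameter from above.
- stub_tip (a point): Outer end of the shaft, on its axis, at x = -53 mm of shaft: end of a 16 mm steel stub 24 mm long in front of the red flange. Sliding the shaft takes about 2.5 N (friction) on top of any load on a stop, and it stays where it is left. It starts somewhere between its stops, at least 2 mm from each.
- boss (a point): Centre of the outer end of the round aluminium boss (60 mm across, 13 mm long) through which the shaft enters the unit. The two stops are washers hidden behind it: where they lie differs by several mm each time, and the float between them is 10 to 22 mm. A stop yields about 1 mm for 12 N. Even fully in, the barrel stays 30 mm clear of the boss.
- drum: The rotator's white tube drum lying flat, a disc 150 mm across and 16 mm thick with short clear tubes standing round its rim (52 mm high over all) and a red hub; loose. Origin: centre of its underside. Leave alone.
- lock_ring: Loose aluminium ring, 40 mm outside, 20 mm hole, 12 mm high, lying flat. Origin: centre of its underside. Leave alone.
- driver: Screwdriver with red handle, 170 mm long, lying on the bench along its x. Leave alone.
- tip_rack: White and teal pipette tip rack, 85 x 122 x 58 mm; loose. Origin: centre of its underside. Leave alone.
- yellow_rack: Red rack of yellow tips, 85 x 122 x 58 mm; loose. Origin: centre of its underside. Leave alone.
- buffer_bottle: Clear glass bottle with blue cap, 70 mm across, 130 mm high; loose. Origin: centre of its underside. Leave alone.
- stain_bottle: Amber bottle with blue cap, 56 mm across, 100 mm high; loose. Origin: centre of its underside. Leave alone.
- tube_rack: Purple tube block, 100 x 200 mm, 50 mm high with its white caps; loose. Origin: centre of its underside. Leave alone.

How it is judged:
On the way, in this order (a step that is already met when the one before it is completed fails the run):
1. the shaft is drawn out against its outer stop with at least 4 N for 0.3 s (contact force between stop_out_c0 and shaft above 4 N), for 0.3 s.
2. the shaft is pushed in against its inner stop with at least 4 N for 0.3 s (contact force between stop_in_c0 and shaft above 4 N), for 0.3 s.
At the end, for the whole second after the job is handed in: The shaft is at rest, released, midway between its stops: its distance to the nearer stop is at least 3.5 mm if the float is under 13 mm, 5 mm if it is 13 to 16 mm, 6.5 mm if it is 16 to 19 mm, and 8 mm if it is over 19 mm (within 1.5 mm of the middle always passes) (((distance between shaft_c0 and stop_in_c0 above 0.0235 m and distance between shaft_c0 and stop_out_c0 above 0.0235 m and distance between stop_in_c0 and stop_out_c0 below 0.053 m) or (distance between shaft_c0 and stop_in_c0 above 0.025 m and distance between shaft_c0 and stop_out_c0 above 0.025 m and distance between stop_in_c0 and stop_out_c0 between 0.052999 and 0.056 m) or (distance between shaft_c0 and stop_in_c0 above 0.0265 m and distance between shaft_c0 and stop_out_c0 above 0.0265 m and distance between stop_in_c0 and stop_out_c0 between 0.055999 and 0.059 m) or (distance between shaft_c0 and stop_in_c0 above 0.028 m and distance between shaft_c0 and stop_out_c0 above 0.028 m and distance between stop_in_c0 and stop_out_c0 above 0.058999 m)) and linear speed of shaft below 0.003 m/s); the robot touches nothing.
It fails at once if a stop of the shaft is loaded with more than 20 N (contact force between any of stop_in_c0, stop_out_c0 and shaft above 20 N).
It fails at once if another thing on the bench is shifted by more than 15 mm (distance of any of drum, lock_ring, driver, tip_rack, yellow_rack, buffer_bottle, stain_bottle, tube_rack from where it was at the start of the episode above 0.015 m).
It also fails if it takes over 48 s, if anything falls off the work surface, if the arm or the gripper's body presses on something with over 40 N, if the wrist force passes 120 N, or if a joint passes its speed limit or range.

## Robot

A 7-joint arm with a two-finger parallel gripper is mounted at the origin on the work surface. World frame = base frame: x ahead of the robot, y to its left, z up, the work surface at z = 0. Lengths are in m, angles in rad, forces in N, time in s.
With the tool pointing down it reaches from about 0.4 to 0.925 m from the base axis. Payload 4.1 kg.
Tool frame: the origin (TCP) lies where the fingers leave the gripper's body, on its centre line; the fingertips stand 73 mm ahead of it and the grasp point (between the pads) lies 54 mm ahead of it (hold_point_z is the distance from the TCP to the grasp point, in m); z points along the fingers, y is the line along which they close (so a half turn about z gives the same grasp; the last joint's range is limited). The gripper opens to 85 mm and grips with 20 to 120 N. Pads are 22 mm wide; open, the fingers measure 114 mm over their backs; the gripper's body (76 mm by 85 mm) begins 54 mm behind the grasp point. The pads swing forward as they close: fully open they stand 13 mm farther back than shut.
Start: joints at [-1.23, 0.398, 0.045, 1.537, -0.019, 1.207, -0.051], TCP at [0.277, 0.588, 0.304] pointing down, gripper open.
Joint ranges: [-2.82, 2.82], [-0.49, 2.23], [-1.37, 1.46], [0, 2.46], [-1.36, 4.5], [0.23, 2], [-2.94, 2.94]. Speed limits (rad/s): [2.57, 2.57, 3.14, 3.14, 3.14, 3.14, 3.14].

## Interface

Orientations are given as a unit quaternion [x, y, z, w].
In Python, from rig import * gives the robot as it stands.
- The arm moves only by the tool play_rows, never from a script. Its argument "increments" is a list of rows, each a list of 7 numbers: the finger opening in cm, from 0 to 8.54, then the shift along the world's x, y, z in cm, then the turn, a rotation vector about the world's x, y, z in degrees. A call has 1 to 12 rows; each row is the pose to reach, as a shift and turn from the pose commanded when the call began; what a row does not reach only later rows make up. A row lasts 1/10 s, in which the tool goes at most 50 mm and 8.59 degrees, less where a joint would pass 70% of its speed; a pose out of reach is approached as far as the arm can. A call with a gripper value outside its range is refused whole. The fingers move at their own pace and stop on an object; "grip_force" is the grip in N (left out, the last holds). Time passes only in rows, so rows that repeat a pose let the fingers close. It gives the time, the measured TCP pose, the force, the opening and the grip force at its end, in the units of the state.
- get_obs(): the state, without advancing time (a new reading comes with each control period).
- camera(name): name is "side" or "top"; returns a dict with "frame" (420x560x3 uint8, red, green, blue), "range_z" (420x560 float32, m along the optical axis (not along the pixel's ray), 0 where there is no reading), "mtx" (3x3 intrinsics, pixels), "rvec" (rotation vector, rad) and "tvec" (3), from world to camera coordinates, as OpenCV has them. Camera axes: x right, y down, z forward; pixel columns grow to the right and rows downward; lengths in m; the calibration is good to about 2 mm. A picture is of the moment at which its call begins.
- finish_job(): hands the job in; it is judged then, once.
The state is a dict: "time_s": time; "q": joint angles; "joint_velocities": joint speeds; "effort": joint torques, N m; "tool_pos": TCP position; "tcp_rot": TCP orientation; "contact_force": force on the tool from outside, world axes, zero at the start; "ft_torque": the same for the moment, N m; "grip_width": finger opening in m; "finger_force": force on a finger pad.
Only numpy, scipy, OpenCV 4.12 (cv2) and the standard library are available. Lean on these libraries where they do the work, as an engineer would, in place of code of your own. Each camera call takes 0.05 s, during which the arm holds its last target. There are 200 camera calls.

## Working session

There is one attempt and no reset: what is moved stays moved. The work goes in short steps, Python scripts to look and compute and a tool call to move; the robot and the scene stay as the last step left them, time stands still between calls to the robot, and variables do not carry over. Pictures are saved under pics/ and viewed, at most 10 in all, crops included, and the job is handed in when it is done.

Besides the shell and the picture viewer there is one more tool, called as a command line: name --pt "numbers of a row" for each row, then --argument value for the rest. play_rows: Moves the arm, as the interface text tells. Its arguments: {"type":"object","properties":{"increments":{"type":"array"},"grip_force":{"type":"number"}},"required":["increments"]}

```bash
mkdir -p pics; cat > h.py <<'E'
from rig import *
import numpy as np, cv2
def snap(n):
    c=camera(n); c['R']=cv2.Rodrigues(np.array(c['rvec'],float))[0]; c['t']=np.array(c['tvec'],float).ravel(); return c
def cloud(c):
    v,u=np.mgrid[:420,:560]; z=c['range_z']; K=np.array(c['mtx'])
    p=np.stack([(u-K[0,2])/K[0,0]*z,(v-K[1,2])/K[1,1]*z,z],-1)
    return (p-c['t'])@c['R']
E
python3 - <<'E'
from h import *
o=get_obs(); print(o)
for n in('top','side'):
    c=snap(n); cv2.imwrite(f'pics/{n}0.png',c['frame'][:,:,::-1]); np.savez(f'{n}0.npz',**c)
    print(n,-c['R'].T@c['t'],c['R'][2])
E
```

```text
{'time_s': 0.0, 'q': array([-1.23002199,  0.39918107,  0.04496758,  1.53785014, -0.01870892,
        1.20687647, -0.05068957]), 'joint_velocities': array([ 0.00067878, -0.00137907, -0.000577  , -0.00057199,  0.00114315,
        0.00161836,  0.00106442]), 'effort': array([-4.29298707e-04, -4.75124359e+01,  1.36400353e+00, -2.54219860e+01,
        1.13769982e-02,  9.63493309e-03,  1.70829554e-05]), 'tool_pos': array([0.27645935, 0.58775204, 0.30288231]), 'tcp_rot': array([ 2.18031115e-01,  9.75941359e-01, -9.33853691e-04, -1.58730064e-04]), 'contact_force': array([-0.40087374,  0.21801874, -0.01533026]), 'ft_torque': array([ 0.01838688,  0.01556498, -0.02280464]), 'finger_force': 0.0, 'grip_width': 0.085274088120502}
top [ 0.43125614 -0.10268071  0.91241702] [ 0.14313514  0.02201869 -0.98945819]
side [0.00277415 0.56891538 0.57437222] [ 0.560686   -0.6575378  -0.50326459]
```

View pics/top0.png

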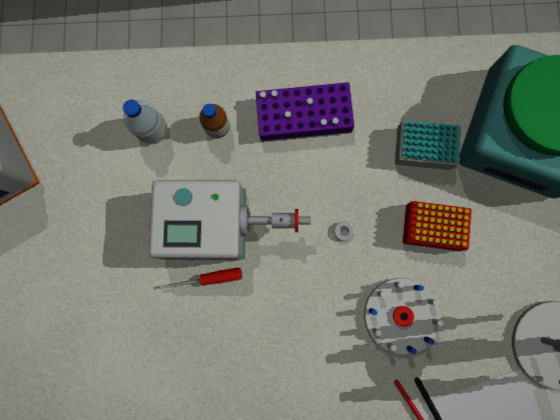

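View pics/side0.png

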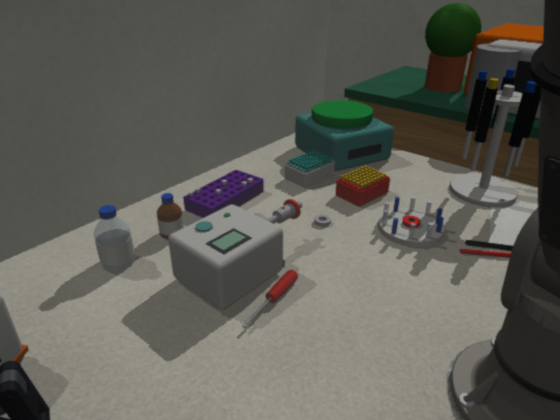

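The top view shows the unit at about (198,219), with its shaft pointing right: barrel around (284,220), red flange at (297,220), lock ring at (343,231). The side view shows the flange at (291,208).

```bash
python3 - <<'E'
from h import *
c=dict(np.load('top0.npz')); P=cloud(c); K=c['mtx']
def ray(u,v,z):
    d=c['R'].T@np.array([(u-K[0,2])/K[0,0],(v-K[1,2])/K[1,1],1]); o=-c['R'].T@c['t']; return o+d*(z-o[2])/d[2]
f=c['frame'].astype(int)
m=(f[...,0]>120)&(f[...,1]<70)&(f[...,2]<70); m[:,:285]=0;m[:,310:]=0;m[:200]=0;m[240:]=0
v,u=np.nonzero(m); print('flange px',u.mean(),v.mean(),u.min(),u.max(),v.min(),v.max(),ray(u.mean(),v.mean(),.09),P[m].max(0))
# barrel & thin parts by height
roi=P[205:236,246:315].reshape(-1,3); s=roi[(roi[:,2]>.06)&(roi[:,2]<.105)]
q=roi[(roi[:,2]>.082)]
for a in range(250,314,3):
    col=P[200:242,a]; k=col[:,2]>.045; 
    if k.any(): 
        r=np.nonzero(k)[0]+200; print(a,r.min(),r.max(),col[k].mean(0).round(4),col[k][:,2].max().round(4), ray(a,(r.min()+r.max())/2,.075).round(4))
b=P[170:262,140:250].reshape(-1,3); b=b[(b[:,2]>.104)&(b[:,2]<.116)][:,:2].astype(np.float32)
r=cv2.minAreaRect(b); print(r,cv2.boxPoints(r))
E
python3 -c "
import cv2;i=cv2.imread('pics/top0.png')[180:260,230:360];cv2.imwrite('pics/crop.png',cv2.resize(i,None,fx=6,fy=6))"
```

```text
flange px 296.2307692307692 218.46153846153845 295 298 210 227 [ 0.53739638 -0.11299975  0.09      ] [ 0.55382422 -0.10268071  0.91241702]
250 213 224 [ 0.5395 -0.0237  0.078 ] 0.0837 [ 0.5421 -0.0234  0.075 ]
253 217 224 [ 0.5372 -0.0297  0.0811] 0.0835 [ 0.538  -0.0292  0.075 ]
256 217 238 [ 0.5253 -0.043   0.1731] 0.9124 [ 0.5242 -0.0348  0.075 ]
259 217 224 [ 0.5368 -0.0414  0.0818] 0.0863 [ 0.5376 -0.0409  0.075 ]
262 217 224 [ 0.5231 -0.054   0.1851] 0.9124 [ 0.5374 -0.0467  0.075 ]
265 217 224 [ 0.5364 -0.0529  0.0815] 0.0854 [ 0.5373 -0.0525  0.075 ]
268 217 224 [ 0.5362 -0.0587  0.0822] 0.0848 [ 0.5371 -0.0583  0.075 ]
271 217 224 [ 0.5361 -0.0644  0.0809] 0.0847 [ 0.5369 -0.0642  0.075 ]
274 213 227 [ 0.5362 -0.0705  0.0864] 0.0925 [ 0.5377 -0.07    0.075 ]
277 213 227 [ 0.536  -0.0762  0.0866] 0.0917 [ 0.5375 -0.0758  0.075 ]
280 213 227 [ 0.5359 -0.0819  0.0862] 0.0909 [ 0.5373 -0.0817  0.075 ]
283 213 227 [ 0.5357 -0.0877  0.0863] 0.09 [ 0.5371 -0.0875  0.075 ]
286 213 227 [ 0.5355 -0.0934  0.0867] 0.0908 [ 0.537  -0.0933  0.075 ]
289 213 228 [ 0.5344 -0.0991  0.0858] 0.0906 [ 0.5358 -0.0991  0.075 ]
292 213 228 [ 0.5343 -0.1048  0.0855] 0.0906 [ 0.5356 -0.1049  0.075 ]
295 209 231 [ 0.5342 -0.1105  0.0924] 0.0979 [ 0.5364 -0.1107  0.075 ]
298 209 231 [ 0.5339 -0.1162  0.0934] 0.0996 [ 0.5362 -0.1165  0.075 ]
301 217 224 [ 0.5344 -0.1222  0.0802] 0.0842 [ 0.5351 -0.1223  0.075 ]
304 217 224 [ 0.5341 -0.1279  0.0812] 0.084 [ 0.5349 -0.1281  0.075 ]
307 217 224 [ 0.5339 -0.1336  0.0811] 0.0843 [ 0.5347 -0.1339  0.075 ]
310 217 224 [ 0.5338 -0.1394  0.0809] 0.0831 [ 0.5345 -0.1397  0.075 ]
((0.5415585041046143, 0.07150179147720337), (0.18090061843395233, 0.14772559702396393), 87.94860076904297) [[ 0.46450529 -0.01624656]
 [ 0.6121362  -0.02153455]
 [ 0.6186117   0.15925014]
 [ 0.47098082  0.16453813]]
```

View pics/crop.png

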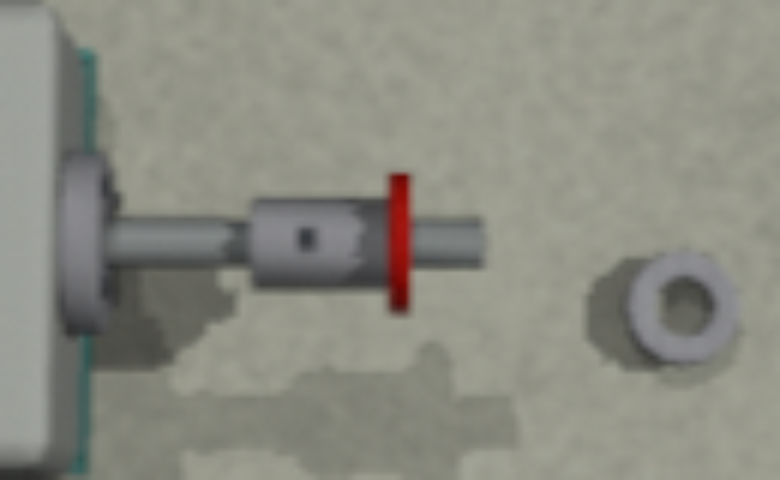

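The crop shows the barrel over x 250–388, the flange at (400,242) and the stub tip at (484,242). At axis height the barrel centre is about (0.5363, -0.088) and the in-direction about (0.034, 1). The yaw needed is about -66.8°.

play_rows --pt "8.5 13 -33.8 0 0 0 -33.4" --pt "8.5 13 -33.8 0 0 0 -33.4" --pt "8.5 13 -33.8 0 0 0 -33.4" --pt "8.5 13 -33.8 0 0 0 -33.4" --pt "8.5 13 -33.8 0 0 0 -33.4" --pt "8.5 26 -67.6 0 0 0 -66.8" --pt "8.5 26 -67.6 0 0 0 -66.8" --pt "8.5 26 -67.6 0 0 0 -66.8" --pt "8.5 26 -67.6 0 0 0 -66.8" --pt "8.5 26 -67.6 0 0 0 -66.8" --pt "8.5 26 -67.6 0 0 0 -66.8" --pt "8.5 26 -67.6 0 0 0 -66.8"

```text
time_s: 1.3
tool_pos: [0.4922, 0.0263, 0.3039]
tcp_rot: [0.719, 0.695, 0.0, -0.0]
contact_force: [1.9, 0.3, -0.5]
grip_width: 0.0848
finger_force: 0.0
```

play_rows --pt "8.5 3.5 -9 -7 0 0 0" --pt "8.5 3.5 -9 -7 0 0 0" --pt "8.5 3.5 -9 -7 0 0 0" --pt "8.5 3.5 -9 -7 0 0 0" --pt "8.5 3.5 -9 -7 0 0 0" --pt "8.5 3.5 -9 -7 0 0 0"

```text
time_s: 1.9
tool_pos: [0.5274, -0.0603, 0.2346]
tcp_rot: [0.719, 0.695, 0.001, -0.0]
contact_force: [-0.3, 0.2, 0.6]
grip_width: 0.0849
finger_force: 0.0
```

```bash
python3 - <<'E'
from h import *
o=get_obs(); print(o['tool_pos'],o['tcp_rot'],o['contact_force'],o['time_s'])
c=snap('side'); cv2.imwrite('pics/side1.png',c['frame'][:,:,::-1])
c=snap('top'); cv2.imwrite('pics/top1.png',cv2.resize(c['frame'][150:290,200:400,::-1],None,fx=4,fy=4))
E
```

```text
[ 0.52739827 -0.06032325  0.23456406] [ 7.18555575e-01  6.95469124e-01  7.63995632e-04 -3.75640982e-06] [-0.2835461   0.1739355   0.57282315] 1.9
```

View pics/top1.png

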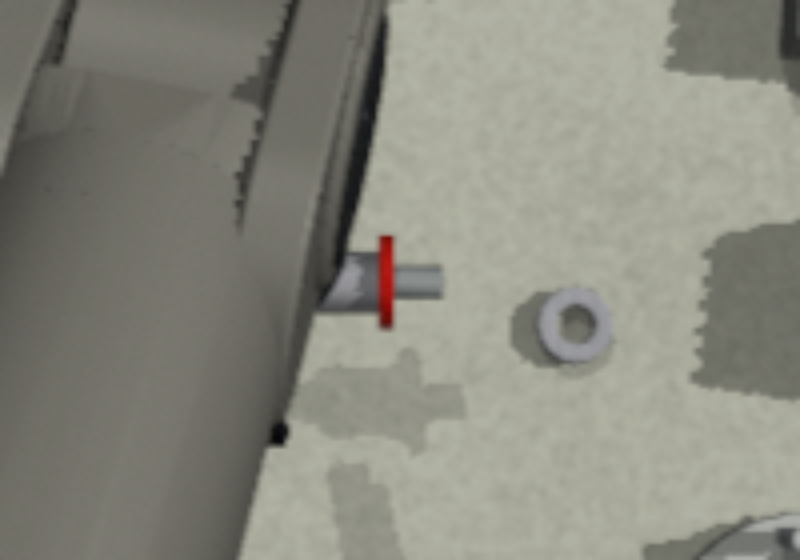

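The arm hides part of the barrel in the top view. The flange (386,282) and stub have not moved. Next I go over the barrel and down.

play_rows --pt "8.5 0.9 -2.8 -2 0 0 0" --pt "8.5 0.9 -2.8 -4 0 0 0" --pt "8.5 0.9 -2.8 -5 0 0 0" --pt "8.5 0.9 -2.8 -5 0 0 0" --pt "8.5 0.9 -2.8 -5 0 0 0"

```text
time_s: 2.5
tool_pos: [0.5365, -0.0889, 0.1845]
tcp_rot: [0.719, 0.695, 0.0, 0.0]
contact_force: [-0.9, 0.3, 0.3]
grip_width: 0.0855
finger_force: 0.0
```

```bash
python3 - <<'E'
from h import *
o=get_obs(); print(o['tool_pos'],o['contact_force'])
c=snap('side'); cv2.imwrite('pics/side2.png',cv2.resize(c['frame'][110:260,180:380,::-1],None,fx=4,fy=4))
E
```

```text
[ 0.53648189 -0.08890917  0.18454226] [-0.86821388  0.29081309  0.25037042]
```

View pics/side2.png

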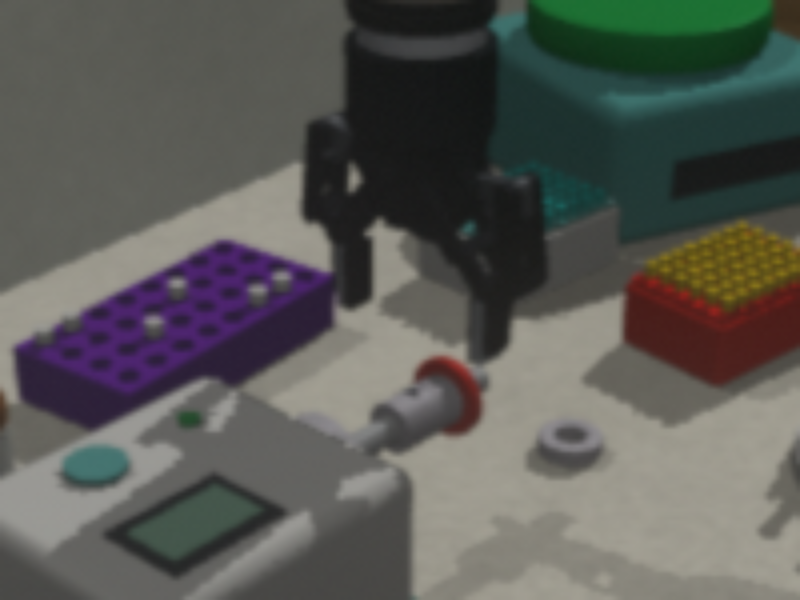

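The fingers straddle the barrel (around (420,410)): left tip at (352,300), right at (487,350). Now I descend and close gently.

play_rows --pt "8.5 0 0 -2.5 0 0 0" --pt "8.5 0 0 -4 0 0 0" --pt "8.5 0 0 -5 0 0 0" --pt "8.5 0 0 -5.6 0 0 0" --pt "8.5 0 0 -5.6 0 0 0"

```text
time_s: 3.05
tool_pos: [0.5358, -0.0898, 0.1274]
tcp_rot: [0.719, 0.695, -0.0, -0.0]
contact_force: [-0.6, -0.6, 0.0]
grip_width: 0.0851
finger_force: 0.0
```

play_rows --pt "2.4 0 0 0 0 0 0" --pt "2.4 0 0 0 0 0 0" --pt "2.4 0 0 0 0 0 0" --pt "2.4 0 0 0 0 0 0" --pt "2.4 0 0 0 0 0 0" --pt "2.4 0 0 0 0 0 0" --pt "2.4 0 0 0 0 0 0" --pt "2.4 0 0 0 0 0 0" --grip_force 40

```text
time_s: 3.85
tool_pos: [0.5365, -0.0899, 0.1285]
tcp_rot: [0.719, 0.695, 0.0, 0.0]
contact_force: [-1.8, 0.7, 5.2]
grip_width: 0.029
finger_force: 39.5
```

```bash
python3 -c "
from h import *
o=get_obs(); print({k:o[k] for k in('time_s','tool_pos','contact_force','ft_torque','grip_width','finger_force')})"
```

```text
{'time_s': 3.85, 'tool_pos': array([ 0.53652973, -0.08990711,  0.12851053]), 'contact_force': array([-1.77014288,  0.65155192,  5.23803847]), 'ft_torque': array([0.0911236 , 0.17397783, 0.04214435]), 'grip_width': 0.028955379338283762, 'finger_force': 39.49596583843231}
```

play_rows --pt "2.4 -0.002 -0.05 0 0 0 0" --pt "2.4 -0.003 -0.1 0 0 0 0" --pt "2.4 -0.005 -0.15 0 0 0 0" --pt "2.4 -0.007 -0.2 0 0 0 0" --pt "2.4 -0.007 -0.2 0 0 0 0"

```text
time_s: 4.35
tool_pos: [0.5365, -0.0909, 0.1285]
tcp_rot: [0.719, 0.695, 0.001, -0.0]
contact_force: [-0.8, 2.3, 6.6]
grip_width: 0.0289
finger_force: 39.7
```

play_rows --pt "2.4 -0.001 -0.03 0 0 0 0" --pt "2.4 -0.002 -0.06 0 0 0 0" --pt "2.4 -0.003 -0.1 0 0 0 0" --pt "2.4 -0.003 -0.1 0 0 0 0"

```text
time_s: 4.75
tool_pos: [0.5364, -0.0919, 0.1285]
tcp_rot: [0.719, 0.695, 0.001, -0.0]
contact_force: [-0.8, 1.8, 5.5]
grip_width: 0.0288
finger_force: 39.7
```

play_rows --pt "2.4 -0.001 -0.04 0 0 0 0" --pt "2.4 -0.003 -0.08 0 0 0 0" --pt "2.4 -0.004 -0.12 0 0 0 0" --pt "2.4 -0.004 -0.12 0 0 0 0"

```text
time_s: 5.15
tool_pos: [0.5364, -0.0931, 0.1285]
tcp_rot: [0.719, 0.695, 0.001, -0.0]
contact_force: [-1.4, 2.3, 7.4]
grip_width: 0.0286
finger_force: 39.7
```

play_rows --pt "2.4 -0.001 -0.04 0 0 0 0" --pt "2.4 -0.003 -0.08 0 0 0 0" --pt "2.4 -0.004 -0.12 0 0 0 0" --pt "2.4 -0.004 -0.12 0 0 0 0"

```text
time_s: 5.55
tool_pos: [0.5364, -0.0943, 0.1285]
tcp_rot: [0.719, 0.695, 0.001, -0.0]
contact_force: [-1.9, 2.7, 7.4]
grip_width: 0.0288
finger_force: 39.7
```

play_rows --pt "2.4 -0.001 -0.04 0 0 0 0" --pt "2.4 -0.003 -0.08 0 0 0 0" --pt "2.4 -0.004 -0.12 0 0 0 0" --pt "2.4 -0.004 -0.12 0 0 0 0"

```text
time_s: 5.95
tool_pos: [0.5363, -0.0955, 0.1285]
tcp_rot: [0.719, 0.695, 0.001, -0.0]
contact_force: [-1.0, 2.1, 5.8]
grip_width: 0.0291
finger_force: 39.7
```

play_rows --pt "2.4 -0.001 -0.04 0 0 0 0" --pt "2.4 -0.003 -0.08 0 0 0 0" --pt "2.4 -0.004 -0.12 0 0 0 0" --pt "2.4 -0.004 -0.12 0 0 0 0"

```text
time_s: 6.35
tool_pos: [0.5363, -0.0964, 0.1285]
tcp_rot: [0.719, 0.695, 0.001, -0.001]
contact_force: [-0.6, 2.7, 7.1]
grip_width: 0.0287
finger_force: 39.7
```

play_rows --pt "2.4 -0.001 -0.04 0 0 0 0" --pt "2.4 -0.003 -0.08 0 0 0 0" --pt "2.4 -0.003 -0.08 0 0 0 0"

```text
time_s: 6.65
tool_pos: [0.5363, -0.0965, 0.1285]
tcp_rot: [0.719, 0.695, 0.001, -0.001]
contact_force: [-2.1, 4.7, 7.4]
grip_width: 0.0287
finger_force: 39.8
```

The shaft has met the outer stop at about y = -0.0964. I load it gradually.

play_rows --pt "2.4 -0.001 -0.04 0 0 0 0" --pt "2.4 -0.003 -0.08 0 0 0 0" --pt "2.4 -0.003 -0.08 0 0 0 0"

```text
time_s: 6.95
tool_pos: [0.5363, -0.0966, 0.1285]
tcp_rot: [0.719, 0.695, 0.001, -0.001]
contact_force: [-1.4, 5.9, 7.2]
grip_width: 0.0292
finger_force: 39.8
```

play_rows --pt "2.4 -0.002 -0.06 0 0 0 0" --pt "2.4 -0.004 -0.12 0 0 0 0" --pt "2.4 -0.006 -0.18 0 0 0 0" --pt "2.4 -0.006 -0.18 0 0 0 0"

```text
time_s: 7.35
tool_pos: [0.5363, -0.0969, 0.1284]
tcp_rot: [0.719, 0.695, 0.002, -0.002]
contact_force: [-1.2, 8.5, 8.7]
grip_width: 0.029
finger_force: 40.0
```

play_rows --pt "2.4 -0.003 -0.08 0 0 0 0" --pt "2.4 -0.005 -0.15 0 0 0 0" --pt "2.4 -0.005 -0.15 0 0 0 0" --pt "2.4 -0.005 -0.15 0 0 0 0" --pt "2.4 -0.005 -0.15 0 0 0 0" --pt "2.4 -0.005 -0.15 0 0 0 0" --pt "2.4 -0.005 -0.15 0 0 0 0" --pt "2.4 -0.005 -0.15 0 0 0 0"

```text
time_s: 8.15
tool_pos: [0.5364, -0.0971, 0.1285]
tcp_rot: [0.718, 0.696, 0.003, -0.003]
contact_force: [-2.6, 11.5, 9.1]
grip_width: 0.0291
finger_force: 40.1
```

```bash
python3 -c "
from h import *
o=get_obs(); print(o['tool_pos'],o['contact_force'])
import numpy as np
c=snap('top'); np.savez('topout.npz',**c)"
```

```text
[ 0.53635581 -0.09711753  0.12846249] [-2.55503724 11.54679318  9.11487886]
```

The outer stop was held at about 9 N, with first contact at TCP y ≈ -0.0964. Now in; the first part is known to be clear.

play_rows --pt "2.4 0.005 0.15 0 0 0 0" --pt "2.4 0.01 0.3 0 0 0 0" --pt "2.4 0.015 0.45 0 0 0 0" --pt "2.4 0.02 0.6 0 0 0 0" --pt "2.4 0.025 0.75 0 0 0 0" --pt "2.4 0.03 0.9 0 0 0 0" --pt "2.4 0.035 1.05 0 0 0 0" --pt "2.4 0.04 1.2 0 0 0 0" --pt "2.4 0.044 1.3 0 0 0 0" --pt "2.4 0.048 1.4 0 0 0 0" --pt "2.4 0.048 1.4 0 0 0 0"

```text
time_s: 9.3
tool_pos: [0.5365, -0.0895, 0.1285]
tcp_rot: [0.719, 0.695, 0.0, 0.001]
contact_force: [0.1, -1.5, 7.0]
grip_width: 0.029
finger_force: 39.7
```

The arm is soft (about 2.5 N/mm in series), so 2 mm steps are safe.

play_rows --pt "2.4 0.003 0.1 0 0 0 0" --pt "2.4 0.007 0.2 0 0 0 0" --pt "2.4 0.007 0.2 0 0 0 0"

```text
time_s: 9.6
tool_pos: [0.5366, -0.0876, 0.1285]
tcp_rot: [0.719, 0.695, -0.0, 0.001]
contact_force: [-0.7, -3.3, 5.6]
grip_width: 0.029
finger_force: 39.7
```

play_rows --pt "2.4 0.003 0.1 0 0 0 0" --pt "2.4 0.007 0.2 0 0 0 0" --pt "2.4 0.007 0.2 0 0 0 0"

```text
time_s: 9.9
tool_pos: [0.5366, -0.0856, 0.1285]
tcp_rot: [0.72, 0.694, -0.0, 0.001]
contact_force: [-0.5, -1.6, 6.4]
grip_width: 0.0288
finger_force: 39.7
```

play_rows --pt "2.4 0.003 0.1 0 0 0 0" --pt "2.4 0.007 0.2 0 0 0 0" --pt "2.4 0.007 0.2 0 0 0 0"

```text
time_s: 10.2
tool_pos: [0.5367, -0.0838, 0.1285]
tcp_rot: [0.72, 0.694, -0.0, 0.001]
contact_force: [-0.8, -2.6, 5.2]
grip_width: 0.0285
finger_force: 39.7
```

play_rows --pt "2.4 0.003 0.1 0 0 0 0" --pt "2.4 0.007 0.2 0 0 0 0" --pt "2.4 0.007 0.2 0 0 0 0"

```text
time_s: 10.5
tool_pos: [0.5367, -0.0836, 0.1285]
tcp_rot: [0.72, 0.694, -0.001, 0.002]
contact_force: [-0.3, -5.6, 5.1]
grip_width: 0.0291
finger_force: 39.5
```

The shaft has met the inner stop at about y = -0.0838. I load it to about 8 N and hold.

play_rows --pt "2.4 0.003 0.08 0 0 0 0" --pt "2.4 0.005 0.16 0 0 0 0" --pt "2.4 0.007 0.2 0 0 0 0" --pt "2.4 0.007 0.2 0 0 0 0" --pt "2.4 0.007 0.2 0 0 0 0"

```text
time_s: 11.0
tool_pos: [0.5366, -0.0833, 0.1285]
tcp_rot: [0.72, 0.694, -0.001, 0.003]
contact_force: [-0.3, -9.2, 3.5]
grip_width: 0.0291
finger_force: 39.4
```

play_rows --pt "2.4 0.001 0.05 0 0 0 0" --pt "2.4 0.002 0.07 0 0 0 0" --pt "2.4 0.002 0.07 0 0 0 0" --pt "2.4 0.002 0.07 0 0 0 0" --pt "2.4 0.002 0.07 0 0 0 0" --pt "2.4 0.002 0.07 0 0 0 0" --pt "2.4 0.002 0.07 0 0 0 0" --pt "2.4 0.002 0.07 0 0 0 0"

```text
time_s: 11.8
tool_pos: [0.5366, -0.0832, 0.1285]
tcp_rot: [0.72, 0.694, -0.002, 0.004]
contact_force: [0.4, -10.6, 3.4]
grip_width: 0.0288
finger_force: 39.4
```

```bash
python3 - <<'E'
from h import *
o=get_obs(); print(o['tool_pos'],o['contact_force'])
c=snap('top'); np.savez('topin.npz',**c)
for n in('top0','topout','topin'):
    f=np.load(n+'.npz')['frame'].astype(int)
    m=(f[...,0]>90)&(f[...,1]<70)&(f[...,2]<70); m[:,:280]=0;m[:,312:]=0;m[:200]=0;m[240:]=0
    w=np.clip(f[...,0]-f[...,1],0,None)*1.*cv2.dilate(m.astype(np.uint8),np.ones((3,3)))
    v,u=np.nonzero(w>0); print(n,m.sum(),(w.sum(0)*np.arange(560)).sum()/w.sum(), v.min(),v.max())
E
```

```text
[ 0.53664471 -0.08324122  0.12850157] [  0.41230057 -10.63134642   3.36866337]
top0 76 296.15049913194446 208 231<stdin>:8: RuntimeWarning: invalid value encountered in scalar divide
Traceback (most recent call last):
ValueError: zero-size array to reduction operation minimum which has no identity
```

Step 2 is done. The stops are at -0.0964 and -0.0839, so the middle is at -0.0901.

play_rows --pt "2.4 -0.005 -0.15 0 0 0 0" --pt "2.4 -0.01 -0.3 0 0 0 0" --pt "2.4 -0.015 -0.45 0 0 0 0" --pt "2.4 -0.02 -0.6 0 0 0 0" --pt "2.4 -0.025 -0.75 0 0 0 0" --pt "2.4 -0.03 -0.9 0 0 0 0" --pt "2.4 -0.036 -1.05 0 0 0 0" --pt "2.4 -0.036 -1.05 0 0 0 0" --pt "2.4 -0.036 -1.05 0 0 0 0"

```text
time_s: 12.75
tool_pos: [0.5366, -0.0873, 0.1285]
tcp_rot: [0.719, 0.695, 0.001, -0.0]
contact_force: [-1.0, 1.5, 8.8]
grip_width: 0.0289
finger_force: 39.8
```

play_rows --pt "2.4 -0.003 -0.1 0 0 0 0" --pt "2.4 -0.007 -0.2 0 0 0 0" --pt "2.4 -0.01 -0.28 0 0 0 0" --pt "2.4 -0.01 -0.28 0 0 0 0" --pt "2.4 -0.01 -0.28 0 0 0 0"

```text
time_s: 13.25
tool_pos: [0.5365, -0.0898, 0.1285]
tcp_rot: [0.719, 0.695, 0.001, -0.001]
contact_force: [-1.5, 2.3, 7.1]
grip_width: 0.0285
finger_force: 39.8
```

play_rows --pt "2.4 -0.001 -0.04 0 0 0 0" --pt "2.4 -0.001 -0.04 0 0 0 0" --pt "2.4 0.002 0.02 0 0 0 0" --pt "2.4 0.002 0.05 0 0 0 0" --pt "2.4 0.002 0.05 0 0 0 0" --pt "2.4 0.002 0.05 0 0 0 0" --grip_force 20

```text
time_s: 13.85
tool_pos: [0.5365, -0.0901, 0.1285]
tcp_rot: [0.719, 0.695, 0.001, -0.0]
contact_force: [-0.7, 0.9, 6.6]
grip_width: 0.0285
finger_force: 39.8
```

play_rows --pt "3.3 0 0 0 0 0 0" --pt "4 0 0 0 0 0 0" --pt "6 0 0 0 0 0 0" --pt "8.5 0 0 0 0 0 0" --pt "8.5 0 0 0 0 0 0" --pt "8.5 0 0 0 0 0 0" --pt "8.5 0 0 0 0 0 0" --pt "8.5 0 0 0 0 0 0"

```text
time_s: 14.65
tool_pos: [0.5361, -0.0906, 0.1279]
tcp_rot: [0.719, 0.695, 0.0, 0.0]
contact_force: [0.4, 0.5, 0.3]
grip_width: 0.0845
finger_force: 0.0
```

play_rows --pt "8.5 0 0 2 0 0 0" --pt "8.5 0 0 5 0 0 0" --pt "8.5 0 0 9 0 0 0" --pt "8.5 0 0 14 0 0 0" --pt "8.5 -3 8 16 0 0 0" --pt "8.5 -6 14 16 0 0 0" --pt "8.5 -8 20 16 0 0 0" --pt "8.5 -10 26 16 0 0 0" --pt "8.5 -12 31 16 0 0 0" --pt "8.5 -14 36 16 0 0 0" --pt "8.5 -14 36 16 0 0 0" --pt "8.5 -14 36 16 0 0 0"

```text
time_s: 15.85
tool_pos: [0.3943, 0.2723, 0.2882]
tcp_rot: [0.718, 0.696, 0.001, -0.0]
contact_force: [0.9, 0.0, -0.7]
grip_width: 0.0849
finger_force: 0.0
```

```bash
python3 - <<'E'
from h import *
o=get_obs(); print(o['tool_pos'],o['contact_force'],o['time_s'])
c=snap('top'); np.savez('top9.npz',**c); cv2.imwrite('pics/top9.png',c['frame'][:,:,::-1])
for n in('top0','top9'):
    f=np.load(n+'.npz')['frame'].astype(int)
    w=np.clip(f[...,0]-f[...,1]-30,0,None)[200:240,285:312]*1.
    print(n,w.sum(),(w.sum(0)*np.arange(285,312)).sum()/w.sum())
E
```

```text
[0.39433072 0.27229173 0.28820092] [ 0.890802    0.00311746 -0.65655038] 15.85
top0 5949.0 296.1991931417045
top9 5748.0 296.2261656228253
```

View pics/top9.png

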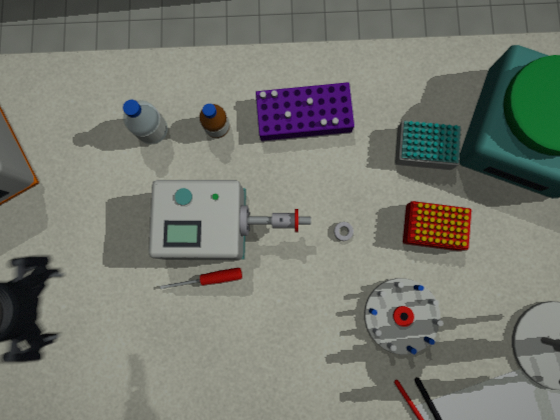

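The flange is at (296,219), within 0.1 mm of where the TCP readings put it, so nothing slipped. Everything else is in place and the gripper at (25,305) is clear.

```bash
python3 -c "
from rig import *
print(finish_job())"
```

```text
the job is handed in; nothing more can be done
None
```

The job is handed in, though it returned no verdict: by the measured forces, the shaft was held at about 9 N on its outer stop and about 8 N on its inner stop, 12.5 mm apart, then released midway with nothing else on the bench moved.

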